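# Turn the carrying tray half round and stack it over the vial tote

## Robot

A 6-joint arm with a two-finger parallel gripper is mounted at the origin on the work surface. World frame = base frame: x ahead of the robot, y to its left, z up, the work surface at z = 0. Lengths are in mm, angles in rad, forces in N, time in s.
With the tool pointing down it reaches from about 275 to 1000 mm from the base axis. Payload 8.4 kg.
Tool frame: the origin (TCP) lies midway between the tips of the shut fingers; the grasp point (between the pads) lies 19 mm behind it; y points along the fingers, z is the direction in which the jaws open and shut, and the axes are right-handed (so a half turn about y gives the same grasp; the last joint's range is limited). The gripper opens to 85 mm and grips with 20 to 120 N. Pads are 22 mm wide; open, the fingers measure 114 mm over their backs; the gripper's body (76 mm by 85 mm) begins 54 mm behind the grasp point. The pads swing forward as they close: fully open they stand 13 mm farther back than shut.
Start: joints at [1.137, 0.353, 1.633, -0, 1.155, -0.002], TCP at [261.565, 567.637, 231.281] pointing down, gripper open.
Joint ranges: [-2.63, 2.63], [-0.92, 2.1], [0.06, 2.66], [-1.3, 4.44], [0, 2.69], [-3.02, 3.02]. Speed limits (rad/s): [2.22, 2.22, 2.79, 3.14, 3.14, 3.14].

## Interface

Orientations are given as [roll, pitch, yaw] about the fixed x, y, z axes, in that order (R = Rz(yaw) Ry(pitch) Rx(roll)).
In Python, from rig import r gives the robot as it stands. The module is installed in compiled form; this text tells all that it offers.
- The arm moves only by the tool apply_moves, never from a script. Its argument "plan" is text: rows parted by semicolons, each of 7 numbers parted by spaces: the shift along the tool's x, y, z in cm, then the turn, a rotation vector about the tool's x, y, z in degrees, then the closure, from 0 (fully open) to 1 (shut). A call has 1 to 20 rows; each row shifts and turns the pose as measured when the row begins, along the tool's axes as they then stand; what a row does not reach is not made up. A row lasts 1/10 s, in which the tool goes at most 50 mm and 8.59 degrees, less where a joint would pass 70% of its speed; a pose out of reach is approached as far as the arm can. A call is refused whole if a number of a shift passes 5 or a number of a turn 8.59, either way. A call with a gripper value outside its range is refused whole. The fingers move at their own pace and stop on an object; "squeeze" is the grip in N (left out, the last holds). Time passes only in rows, so rows that do not move let the fingers close. It gives the time, the measured TCP pose, the force and the opening at its end, in the units of the state.
- r.sense(): the state, without advancing time (a new reading comes with each control period).
- r.grab_frame(name): name is "scene" or "top" or "wrist"; returns the picture (480x640x3 uint8, blue, green, red); there is no depth.
- r.get_calibration(name): a dict with "vertical_fov" (degrees; the focal length in pixels is half the picture's height over the tangent of half this angle, whatever the lens; pixels are square), "cx", "cy" (the principal point, pixels), "D" ([k1, k2, p1, p2, k3] as OpenCV has them; the pictures are not rectified), "R" (3x3) and "t" (3): a world point X has camera coordinates R X + t; the wrist camera has in their place "hand_eye" (4x4, takes a point from camera to tool coordinates, whose origin is the TCP and whose axes are the tool frame's). Camera axes: x right, y down, z forward; pixel columns grow to the right and rows downward; lengths in mm; the calibration is good to about 2 mm. A picture is of the moment at which its call begins: read the wrist's pose just before it. get_calibration takes no time and is no camera call.
- r.sign_off(): hands the job in, once; it reports no verdict.
The state is a dict: "clock": time; "qpos": joint angles; "qvel": joint speeds; "joint_efforts": joint torques, N m; "eef_pos": TCP position; "tcp_rot": TCP orientation; "contact_force": force on the tool from outside, world axes, zero at the start; "wrist_torque": the same for the moment, N m; "opening": opening from 0.0 (shut) to 1.0 (fully open).
Only numpy, scipy, OpenCV 4.12 (cv2) and the standard library are available. Lean on these libraries where they do the work, as an engineer would, in place of code of your own. Each camera call takes 0.05 s, during which the arm holds its last target. There are 200 camera calls.

## Task

Lift the blue carrying tray out of the empty grey tote, turn it half round and stack it on the tote full of amber vials, its yellow end over that tote's plain end, with all four lugs dropped fully home in the pockets of the metal stacking rails; then let go. The rails are set differently each time: first rest the tray lightly on top of the rails at the middle of the tote, then slide it along towards the tote's yellow end until you feel the lugs drop in, never pressing or knocking hard (keep it to about 10 N; 35 N does damage). Do not touch the vials, and leave the empty tote and everything else where it stands.

Things in the scene. Friction and masses are not known exactly. Their poses are not given: they have to be found in the camera images.
- tray_mid (a point): Middle of the blue open carrying tray, 52.5 above its underside; x to its yellow end, z up. Tray 156 (x) x 96 (y), walls 50 high, 0.25 to 0.5 kg. A black straight grip bar runs along x over its middle: 148 long, 16 thick (y), 81 to 105 above the underside, its centre 40.5 straight above this point; clear space around and below it.
- tray_yellow_end (a point): Middle of the tray's yellow end, 78 along x from tray_mid, same height.
- tray: The same tray, origin at the middle of its underside. Four white lugs stick out sideways, bottoms flush with the underside: a pair at x = +65, a pair at x = -25, each 12 long (x), 12 high, reaching to y = +/-62.5. At the start it is nested in the empty tote (yellow ends together), underside 35 above the table; it lifts straight out, with play of 2.5 sideways, 5 lengthwise.
- loaded: Grey open tote full of vials, 226 (x) x 140 (y) x 85 high, walls 5, fixed to the bench; origin at the middle of its underside, x to its yellow end, z up. A metal stacking rail, 14 wide, runs inside each long wall, its top 76 above the origin; above it the walls, 130 apart, guide the lugs (125 over both sides). The tray slides along x on the rail tops with modest friction.
- loaded_deck (a point): Fixed point of the loaded tote, 76 above its origin, level with the rail tops. Each rail has two pockets, 16 long and 8 deep (floor 68 above the tote's origin), centred at x = -65 and +25 from the rails' middle, and two gaps, 22 long, open to the vials, at x = +65 and -25. A turned tray fits the pockets; an unturned one falls through the gaps and nests.
- loaded_plain_end (a point): Top middle of the loaded tote's plain (not yellow) end. Both rails are one piece, locked stiffly at a setting that is not given: their middle is 4 to 24 from the tote's middle, always towards the yellow end. Set down at the tote's middle, the turned tray rests on the rail tops; slid towards the yellow end it meets its pockets before any gap. Within 2 of them all lugs drop in: underside 68 above the tote's origin = home.
- vials: The 15 fragile amber vials with black caps standing in the loaded tote, one fixed block; tops 60 above the tote's origin. Origin as the loaded tote.
- empty: Grey open tote of the same shape, 226 x 140 x 85 high, without vials, 1.2 kg, loose on the bench, holding the nested tray at the start; its rails are centred. Origin at the middle of its underside, x to its yellow end.
- amber_big: Bystander: large amber bottle, black cap, 90 dia x 200 high; origin at the centre of its underside.
- amber_small: Bystander: amber bottle, black cap, 66 dia x 140 high; origin at the centre of its underside.
- white_jar: Bystander: white jar with red cap, 48 dia x 75 high; origin at the centre of its underside.
- beaker: Bystander: glass beaker, 68 dia x 80 high; origin at the centre of its underside.
- lone_vial: Bystander: single amber vial, 27 dia x 55 high; origin at the centre of its underside.
- wash_bottle: Bystander: white wash bottle with blue cap, 64 dia x 150 high; origin at the centre of its underside.
- spoon: Bystander: steel spoon, 180 long, lying flat along its x; origin near its middle.

How it is judged:
By the outcome, as a careful person would: the job done as asked, in the order asked, and still so for the second after the job is handed in, with the robot touching nothing.
It also fails if it takes over 64 s, if anything falls off the work surface, if the arm or the gripper's body presses on something with over 40 N, if the wrist force passes 120 N, or if a joint passes its speed limit or range.

## Working session

There is one attempt and no reset: what is moved stays moved. The work goes in short steps, Python scripts to look and compute and a tool call to move; the robot and the scene stay as the last step left them, time stands still between calls to the robot, and variables do not carry over. Pictures are saved under pics/ and viewed, about 8 in all and at most 12, crops included, and the job is handed in when it is done.

Besides the shell and the picture viewer there is one more tool, called after ">>>" as name(argument=value, ...), one argument or row to a line, values as JSON. apply_moves: Moves the arm, as the interface text tells. Its arguments: {"type":"object","properties":{"plan":{"type":"string"},"squeeze":{"type":"number"}},"required":["plan"]}

```bash
mkdir -p pics
python3 - <<'E'
from rig import r
import cv2
print(r.sense())
for n in ("scene","top"):
    cv2.imwrite(f"pics/{n}0.png",r.grab_frame(n))
for n in ("scene","top","wrist"): print(n,r.get_calibration(n))
E
```

```text
{'clock': 0.0, 'qpos': array([ 1.13659728e+00,  3.53637346e-01,  1.63413071e+00,  1.28212384e-05,
        1.15521815e+00, -2.39140170e-03]), 'qvel': array([ 0.00068072,  0.00056304, -0.00086159, -0.00013145,  0.00095149,
       -0.00125952]), 'joint_efforts': array([ 1.91808984e-03, -6.05260921e+01, -3.42072022e+01,  1.00653281e-04,
        9.42972751e-03, -3.09054576e-05]), 'eef_pos': array([261.36043277, 567.20046667, 230.56990338]), 'tcp_rot': array([-1.57218984e+00,  1.50551959e-05, -4.31812840e-01]), 'contact_force': array([-0.14178894, -0.13363772, -0.02363038]), 'wrist_torque': array([-0.02594899, -0.04201136,  0.00697259]), 'opening': 1.0032804436041634}
scene {'vertical_fov': 57.11287331600237, 'cx': 309.6578853227354, 'cy': 244.15483116615573, 'D': array([-0.09468374,  0.        ,  0.        ,  0.        ,  0.        ]), 'R': array([[-0.54319087,  0.83958933,  0.00578264],
       [ 0.52986883,  0.34813663, -0.7733304 ],
       [-0.6512931 , -0.41700197, -0.63397685]]), 't': array([ 299.92808357, -256.562921  , 1387.623038  ])}
top {'vertical_fov': 49.40482058553449, 'cx': 3
[... 183 characters left out ...]
       [-9.90698627e-01, -3.81562543e-03, -1.36020849e-01],
       [ 1.36023210e-01, -3.64986778e-04, -9.90705583e-01]]), 't': array([   4.74409744,  573.83854134, 1343.59897504])}
wrist {'vertical_fov': 64.19964304466012, 'cx': 318.3434371585848, 'cy': 243.3808160982919, 'D': array([0.00596395, 0.        , 0.        , 0.        , 0.        ]), 'hand_eye': array([[-6.73763558e-04,  9.59975686e-01,  2.80082539e-01,
        -6.90867911e+01],
       [-3.25369759e-04, -2.80082799e-01,  9.59975791e-01,
        -1.42366178e+02],
       [ 9.99999720e-01,  5.55666316e-04,  5.01056640e-04,
         6.26059289e-01],
       [ 0.00000000e+00,  0.00000000e+00,  0.00000000e+00,
         1.00000000e+00]])}
```

View pics/top0.png

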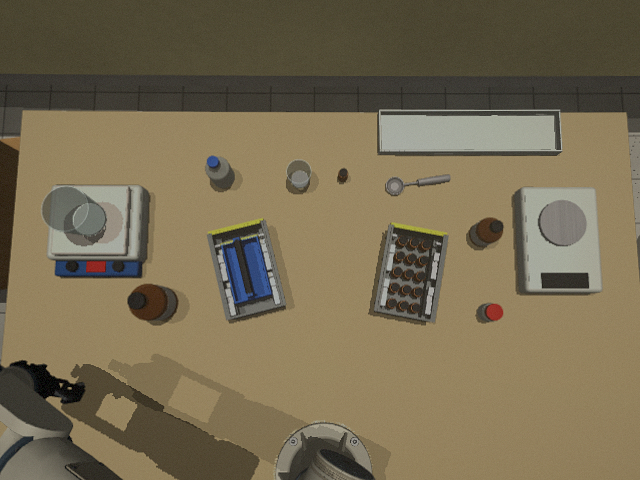

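View pics/scene0.png

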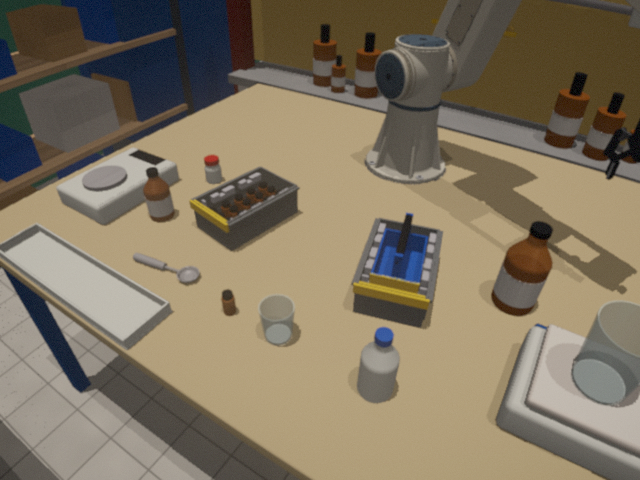

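The top view shows the tray in the left tote near (247,270) and the loaded tote near (410,272), with both yellow ends pointing away from the robot. Next I'll enlarge both.

```bash
cat > h.py <<'E'
import numpy as np, cv2
from rig import r
from scipy.spatial.transform import Rotation as Ro
def cam(n,s=None):
    c=r.get_calibration(n); f=240/np.tan(np.radians(c["vertical_fov"])/2)
    K=np.array([[f,0,c["cx"]],[0,f,c["cy"]],[0,0,1]])
    if n=="wrist":
        s=s or r.sense(); T=np.eye(4); T[:3,:3]=Ro.from_euler('xyz',s["tcp_rot"]).as_matrix(); T[:3,3]=s["eef_pos"]
        W=np.linalg.inv(T@c["hand_eye"]); return K,c["D"],W[:3,:3],W[:3,3]
    return K,c["D"],c["R"],c["t"]
def ray(C,px,z):
    K,D,R,t=C; u=cv2.undistortPoints(np.array(px,float).reshape(-1,1,2),K,D).reshape(-1,2)
    d=np.c_[u,np.ones(len(u))]@R; o=-R.T@t
    return o+d*((z-o[2])/d[:,2])[:,None]
def proj(C,X):
    K,D,R,t=C; return cv2.projectPoints(np.array(X,float).reshape(-1,1,3),cv2.Rodrigues(R)[0],t,K,D)[0].reshape(-1,2)
def box(pose,L,W,z):
    x,y,a=pose; c,s=np.cos(a),np.sin(a)
    return [[x+c*i*L/2-s*j*W/2,y+s*i*L/2+c*j*W/2,z] for i,j in((1,1),(1,-1),(-1,-1),(-1,1))]
E
python3 - <<'E'
from h import *
im=cv2.imread("pics/top0.png")
a=cv2.resize(im[210:330,200:295],None,fx=4,fy=4,interpolation=cv2.INTER_CUBIC)
b=cv2.resize(im[210:330,363:458],None,fx=4,fy=4,interpolation=cv2.INTER_CUBIC)
cv2.imwrite("pics/c1.png",np.hstack([a,b]))
E
```

```text
(no output)
```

View pics/c1.png

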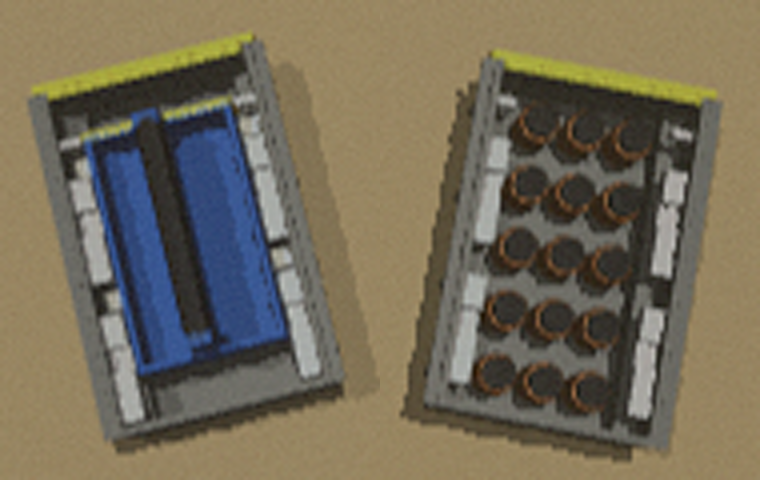

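Run:
```python
from h import *
from scipy.optimize import least_squares
C=cam("top")
for nm,off,p in (("empty",(200,210),[(30,92),(255,38),(342,385),(112,440)]),("loaded",(363-95,210),[(493,52),(718,95),(666,447),(425,405)])):
    p=np.array(p)/4+off
    f=lambda q:(proj(C,box((q[0],q[1],q[2]),226,140,85))-p).ravel()
    X=ray(C,p,85); m=X.mean(0)
    s=least_squares(f,[m[0],m[1],0],x_scale=[1,1,.01]); print(nm,s.x,f(s.x).round(1))
b=ray(C,np.array([(148,118),(197,335)])/4+(200,210),140)
print("bar",b,b.mean(0),np.arctan2(*(b[0]-b[1])[[1,0]]),np.linalg.norm(b[0]-b[1]))
s=r.sense();print(Ro.from_euler('xyz',s["tcp_rot"]).as_matrix().round(3))
```

```text
empty [5.12156223e+02 1.98353958e+02 2.54586899e-01] [ 2.   0.5 -1.2  0.7 -2.1 -0.7  1.3 -0.5]
loaded [ 5.06777737e+02 -2.23550176e+02 -1.84729422e-01] [ 1.   0.9 -1.5  0.2 -2.4 -0.5  2.9 -0.6]
bar [[580.1673869  214.60698682 140.        ]
 [447.23007817 181.48604798 140.        ]] [513.69873254 198.0465174  140.        ] 0.24417572950195537 137.0011848182128
[[ 0.908 -0.001  0.419]
 [-0.419 -0.001  0.908]
 [-0.    -1.    -0.001]]
```

```bash
cat >> h.py <<'E'
def delta(x,y,z,yaw):
    s=r.sense(); R=Ro.from_euler('xyz',s["tcp_rot"]).as_matrix()
    T=Ro.from_euler('xyz',[-np.pi/2,0,yaw]).as_matrix(); d=np.array([x,y,z])-s["eef_pos"]
    print("t",round(s["clock"],1),"tcp",s["eef_pos"].round(1),"rpy",s["tcp_rot"].round(3),"F",s["contact_force"].round(1),"open",round(s["opening"],3))
    print("delta cm in current tool",(R.T@d/10).round(2),"in target tool",(T.T@d/10).round(2),"rotvec deg",np.degrees(Ro.from_matrix(R.T@T).as_rotvec()).round(2))
E
python3 -c "
from h import *
delta(514,198,320,.25)"
```

```text
t 0.1 tcp [261.4 567.2 230.6] rpy [-1.572  0.    -0.432] F [-0.6 -0.   0.1] open 0.998
delta cm in current tool [ 38.4   -8.91 -22.97] in target tool [ 15.34  -8.94 -42.03] rotvec deg [ 7.000e-02 -3.907e+01 -3.000e-02]
```

>>> apply_moves(
  plan="0 -3 0 0 -7.8 0 0;0 -3 0 0 -7.8 0 0;0 -3 0 0 -7.8 0 0;0 0 0 0 -7.8 0 0;0 0 0 0 -7.8 0 0;1.5 0 -4.2 0 0 0 0;1.5 0 -4.2 0 0 0 0;1.5 0 -4.2 0 0 0 0;1.5 0 -4.2 0 0 0 0;1.5 0 -4.2 0 0 0 0;1.5 0 -4.2 0 0 0 0;1.5 0 -4.2 0 0 0 0;1.5 0 -4.2 0 0 0 0;1.5 0 -4.2 0 0 0 0;1.5 0 -4.2 0 0 0 0",
  squeeze=80,
)

```text
clock: 1.6
eef_pos: [525.1, 193.7, 319.6]
tcp_rot: [-1.576, 0.008, 0.287]
contact_force: [0.2, -0.2, 0.2]
opening: 1.001
```

```bash
python3 -c "
from h import *
delta(514,198,250,.25)"
```

```text
t 1.6 tcp [525.1 193.7 319.6] rpy [-1.576  0.008  0.287] F [ 0.2 -0.2  0.2] open 1.001
delta cm in current tool [-0.89  6.96  0.77] in target tool [-0.97  6.96  0.7 ] rotvec deg [ 0.31  2.13 -0.46]
```

>>> apply_moves(
  plan="-0.9 3.5 0.7 0.3 2.1 -0.5 0;0 3 0 0 0 0 0;0 0 0 0 0 0 0;0 0 0 0 0 0 0",
)

```text
clock: 2.0
eef_pos: [518.0, 191.3, 253.4]
tcp_rot: [-1.572, -0.002, 0.241]
contact_force: [0.1, -0.4, -0.2]
opening: 1.003
```

Run:
```python
from h import *
delta(514,198,250,.25)
s=r.sense(); im=r.grab_frame("wrist"); cv2.imwrite("pics/w1.png",im)
C=cam("wrist",s)
print("pred bar top",proj(C,box((514,198,.25),148,16,140)).round())
print("pred rim",proj(C,box((512,198,.25),226,140,85)).round())
np.save("w1.npy",np.r_[s["eef_pos"],s["tcp_rot"]])
```

```text
t 2.0 tcp [518.  191.3 253.4] rpy [-1.572 -0.002  0.241] F [ 0.1 -0.4 -0.2] open 1.003
delta cm in current tool [-0.23  0.34  0.75] in target tool [-0.22  0.34  0.75] rotvec deg [ 0.1  -0.54  0.12]
pred bar top [[341. 328.]
 [320. 328.]
 [318. 120.]
 [343. 119.]]
pred rim [[406. 334.]
 [252. 336.]
 [235.  65.]
 [423.  63.]]
```

View pics/w1.png

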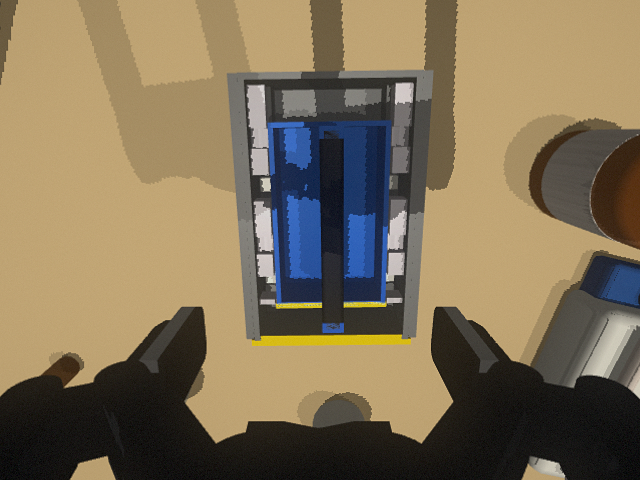

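The wrist view shows the bar running from about (331,137) to (333,325). The tray rim spans rows 122–305, and the tote rim corners are (228,73), (433,71), (412,343) and (249,343).

Run:
```python
from h import *
v=np.load("w1.npy"); C=cam("wrist",dict(eef_pos=v[:3],tcp_rot=v[3:]))
for n,p,z in(("bar",[(331,145),(333,318)],140),("tray rim",[(331,122),(331,305)],85),("tote",[(228,73),(433,71),(412,343),(249,343)],85)):
    X=ray(C,p,z); d=X[1]-X[0]; print(n,X[:,:2].round(1).tolist(),"mid",X.mean(0).round(1),"ang",np.arctan2(d[1],d[0]).round(3),np.linalg.norm(d).round(1))
delta(514,199,250,.255)
```

```text
bar [[457.4, 183.9], [577.0, 216.1]] mid [517.2 200.  140. ] ang 0.263 123.8
tray rim [[442.1, 181.7], [592.2, 220.1]] mid [517.2 200.9  85. ] ang 0.251 154.9
tote [[426.8, 98.3], [388.9, 246.6], [611.3, 301.5], [647.1, 156.6]] mid [518.5 200.7  85. ] ang 1.821 153.1
t 2.0 tcp [517.9 191.4 253.5] rpy [-1.573 -0.002  0.241] F [-0.1 -0.5  0.1] open 0.998
delta cm in current tool [-0.19  0.34  0.83] in target tool [-0.18  0.35  0.83] rotvec deg [ 0.1  -0.81  0.11]
```

>>> apply_moves(
  plan="0.1 3 0.85 0.1 -0.8 0.1 0;0 3 0 0 0 0 0;0 0 0 0 0 0 0;0 0 0 0 0 0 0",
)

```text
clock: 2.45
eef_pos: [520.5, 203.3, 199.2]
tcp_rot: [-1.57, -0.01, 0.258]
contact_force: [-0.1, 0.1, 0.6]
opening: 0.997
```

```bash
python3 -c "
from h import *
delta(517,200,108,.255)"
```

```text
t 2.5 tcp [520.5 203.3 199.2] rpy [-1.57  -0.01   0.258] F [-0.1  0.1  0.6] open 0.997
delta cm in current tool [-0.52  9.12 -0.24] in target tool [-0.42  9.12 -0.23] rotvec deg [-0.07  0.19  0.56]
```

>>> apply_moves(
  plan="-0.4 2 -0.25 0 0.2 0.5 0;0 2 0 0 0 0 0;0 2 0 0 0 0 0;0 1.5 0 0 0 0 0;0 0 0 0 0 0 0;0 0 0 0 0 0 0",
)

```text
clock: 3.05
eef_pos: [525.5, 204.1, 135.7]
tcp_rot: [-1.567, -0.018, 0.257]
contact_force: [-0.7, 0.7, -0.5]
opening: 1.002
```

```bash
python3 -c "
from h import *
delta(517,200,108,.255)"
```

```text
t 3.0 tcp [525.5 204.1 135.7] rpy [-1.567 -0.018  0.257] F [-0.7  0.7 -0.5] open 1.002
delta cm in current tool [-0.98  2.75 -0.2 ] in target tool [-0.93  2.77 -0.19] rotvec deg [-0.19  0.09  1.06]
```

>>> apply_moves(
  plan="-0.5 0.7 -0.1 -0.1 0 0.6 0;-0.5 0.7 -0.1 -0.1 0 0.6 0;0 0.7 0 0 0 0 0;0 0.7 0 0 0 0 0;0 0 0 0 0 0 0",
)

```text
clock: 3.55
eef_pos: [517.8, 200.2, 109.3]
tcp_rot: [-1.571, -0.001, 0.257]
contact_force: [0.3, -0.3, 0.5]
opening: 0.998
```

```bash
python3 -c "
from h import *
delta(517,200,108,.255)"
```

```text
t 3.5 tcp [517.8 200.2 109.3] rpy [-1.571e+00 -1.000e-03  2.570e-01] F [ 0.3 -0.3  0.5] open 0.998
delta cm in current tool [-0.08  0.13 -0.  ] in target tool [-0.08  0.13 -0.  ] rotvec deg [-0.    0.1   0.07]
```

>>> apply_moves(
  plan="0 0 0 0 0 0 0.6;0 0 0 0 0 0 0.7;0 0 0 0 0 0 0.75;0 0 0 0 0 0 0.8;0 0 0 0 0 0 0.85;0 0 0 0 0 0 1;0 0 0 0 0 0 1;0 0 0 0 0 0 1;0 0 0 0 0 0 1",
  squeeze=80,
)

```text
clock: 4.45
eef_pos: [518.0, 200.3, 109.4]
tcp_rot: [-1.571, -0.001, 0.257]
contact_force: [-0.4, 0.4, -0.1]
opening: 0.173
```

```bash
python3 -c "
from h import *
delta(517,200,108,.255);print(r.sense()['wrist_torque'])"
```

```text
t 4.5 tcp [518.  200.3 109.4] rpy [-1.571e+00 -1.000e-03  2.570e-01] F [-0.4  0.4 -0.1] open 0.173
delta cm in current tool [-0.1   0.14 -0.01] in target tool [-0.1   0.14 -0.01] rotvec deg [-0.    0.11  0.07]
[-0.1068231  -0.08828356 -0.04439832]
```

>>> apply_moves(
  plan="0 -0.6 0 0 0 0 1;0 -0.6 0 0 0 0 1;0 -0.6 0 0 0 0 1;0 -0.6 0 0 0 0 1",
)

```text
clock: 4.85
eef_pos: [516.5, 199.8, 133.8]
tcp_rot: [-1.571, 0.002, 0.257]
contact_force: [-0.2, -0.2, -3.8]
opening: 0.176
```

```bash
python3 -c "
from h import *
delta(518,200.3,170,.257);print(r.sense()['wrist_torque'])"
```

```text
t 4.8 tcp [516.5 199.8 133.8] rpy [-1.571  0.002  0.257] F [-0.2 -0.2 -3.8] open 0.176
delta cm in current tool [ 0.15 -3.62  0.01] in target tool [ 0.16 -3.62  0.01] rotvec deg [ 0.02 -0.01 -0.13]
[ 0.02304073 -0.05260877  0.02149803]
```

>>> apply_moves(
  plan="0.2 -0.8 0 0 0 -0.2 1;0.05 -1 0 0 0 0 1;0.05 -1 0 0 0 0 1;0.05 -1 0 0 0 0 1;0.1 -2 0 0 0 0 1;0.1 -2 0 0 0 0 1;0.1 -2 0 0 0 0 1;0.1 -2 0 0 0 0 1",
)

```text
clock: 5.65
eef_pos: [522.7, 201.3, 259.5]
tcp_rot: [-1.571, 0.001, 0.257]
contact_force: [0.3, 1.1, -3.4]
opening: 0.177
```

```bash
python3 -c "
from h import *
delta(507,-223,240,-.185);print(r.sense()['wrist_torque'], r.sense()['qpos'])"
```

```text
t 5.7 tcp [522.7 201.3 259.5] rpy [-1.571e+00  1.000e-03  2.570e-01] F [ 0.3  1.1 -3.4] open 0.177
delta cm in current tool [-12.29   1.97 -40.63] in target tool [  6.26   1.95 -41.99] rotvec deg [ 0.04 25.31 -0.03]
[ 0.05205588 -0.00886152  0.00495639] [ 3.65108681e-01  2.26060627e-01  1.74269273e+00 -4.67430498e-04
  1.17348947e+00 -1.46231142e+00]
```

>>> apply_moves(
  plan="0 0 0 0 8 0 1;0 0 0 0 8.5 0 1;0 0 0 0 8.5 0 1;0 0 0 0 8.5 0 1;0 0 0 0 8.5 0 1;0 0 0 0 8.5 0 1;0 0 0 0 8.5 0 1;0 0 0 0 8.5 0 1;0 0 0 0 8.5 0 1;0 0 0 0 8.5 0 1;0 0 0 0 8.5 0 1;0 0 0 0 8.5 0 1;0 0 0 0 8.5 0 1;0 0 0 0 8.5 0 1;0 0 0 0 8.5 0 1;0 0 0 0 8.5 0 1;0 0 0 0 8.5 0 1;0 0 0 0 8.5 0 1;0 0 0 0 8 0 1;0 0 0 0 0 0 1",
)

```text
clock: 7.65
eef_pos: [523.0, 201.2, 278.2]
tcp_rot: [-1.568, 0.011, -2.586]
contact_force: [0.1, 0.3, -3.3]
opening: 0.175
```

```bash
python3 -c "
from h import *
delta(507,-223,260,-.185+np.pi);print(r.sense()['wrist_torque'], r.sense()['qpos'])"
```

```text
t 7.7 tcp [523.  201.2 278.2] rpy [-1.568  0.011 -2.586] F [ 0.1  0.3 -3.3] open 0.175
delta cm in current tool [23.74  1.65 35.2 ] in target tool [-6.23  1.82 41.99] rotvec deg [ 0.09 42.42 -0.67]
[-0.00640347 -0.00034483  0.00911395] [ 3.64972399e-01  2.03398465e-01  1.72885000e+00 -5.25914840e-04
  1.19789758e+00  1.38065635e+00]
```

>>> apply_moves(
  plan="0 0 0 0 8.3 -0.3 1;0 0 0 0 8.3 -0.3 1;0 0 0 0 8.3 0 1;0 0 0 0 8.3 0 1;0 0 0 0 8.3 0 1;-0.5 0 2 0 0 0 1;-0.6 0 4 0 0 0 1;-0.6 0 4 0 0 0 1;-0.6 0 4 0 0 0 1;-0.6 0 4 0 0 0 1;-0.6 0 4 0 0 0 1;0 0 1 0 0 0 1;0 0 0 0 0 0 1;0 0 0 0 0 0 1",
)

```text
clock: 9.05
eef_pos: [519.9, -38.1, 284.3]
tcp_rot: [-1.572, 0.005, 3.006]
contact_force: [0.2, 0.6, -4.0]
opening: 0.175
```

Run:
```python
from h import *
delta(507,-223,260,-.185+np.pi)
s=r.sense(); im=r.grab_frame("wrist"); cv2.imwrite("pics/w2.png",im)
C=cam("wrist",s); np.save("w2.npy",np.r_[s["eef_pos"],s["tcp_rot"]])
print("pred rim",proj(C,box((507,-223,-.185),226,150,85)).round())
```

```text
t 9.1 tcp [519.9 -38.1 284.3] rpy [-1.572  0.005  3.006] F [ 0.2  0.6 -4. ] open 0.175
delta cm in current tool [-1.21  2.41 18.5 ] in target tool [-2.13  2.43 18.41] rotvec deg [ 0.1   2.82 -0.31]
pred rim [[460.  63.]
 [643.  72.]
 [578. 321.]
 [425. 314.]]
```

View pics/w2.png

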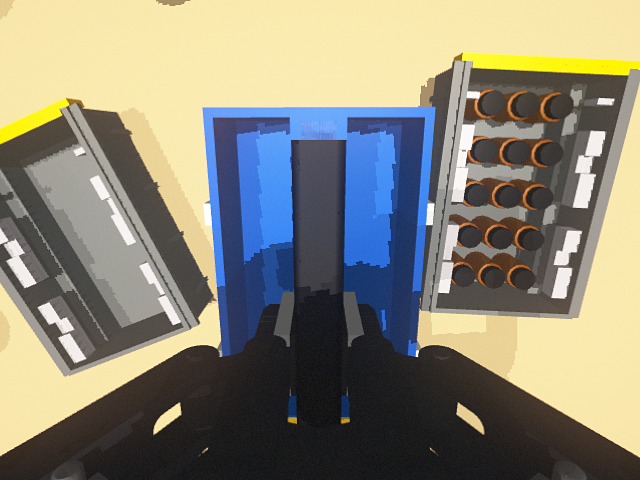

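The picture shows the tray held straight, with its rim spanning cols 204–435. The loaded tote's rim corners are roughly (457,60), (640,70), (580,318) and (423,311). I'll fit them and check with an overlay.

Run:
```python
from h import *
from scipy.optimize import least_squares
v=np.load("w2.npy"); C=cam("wrist",dict(eef_pos=v[:3],tcp_rot=v[3:]))
p=np.array([(457,60),(641,70),(580,318),(423,311)])
X=ray(C,p,85);print(X.round(1)); print([np.linalg.norm(X[i]-X[i-1]).round(1) for i in range(4)])
f=lambda q:(proj(C,box(q[:3],226,q[3],85))-p).ravel()
s=least_squares(f,[507,-223,-.185,150],x_scale=[1,1,.01,1]);print(s.x.round(3),f(s.x).round(1))
q=s.x; im=cv2.imread("pics/w2.png"); k=2.1
A=np.array([415,45]); o=cv2.resize(im[45:325,415:640],None,fx=k,fy=k,interpolation=cv2.INTER_CUBIC)
for L,W,z,c in((226,q[3],85,(0,0,255)),(216,130,85,(0,255,0)),(216,102,76,(255,0,255))):
    cv2.polylines(o,[((proj(C,box(q[:3],L,W,z))-A+.5)*k*16).astype(np.int32)],True,c,1,cv2.LINE_AA,4)
cv2.imwrite("pics/c2.png",o)
```

```text
[[ 634.2 -167.5   85. ]
 [ 605.9 -315.9   85. ]
 [ 385.5 -278.1   85. ]
 [ 413.4 -126.5   85. ]]
[np.float64(224.6), np.float64(151.1), np.float64(223.6), np.float64(154.2)]
[ 5.09408e+02 -2.21880e+02 -1.79000e-01  1.52241e+02] [-0.5  0.1  1.3 -1.7 -1.6  0.9  0.5  1.4]
```

View pics/c2.png

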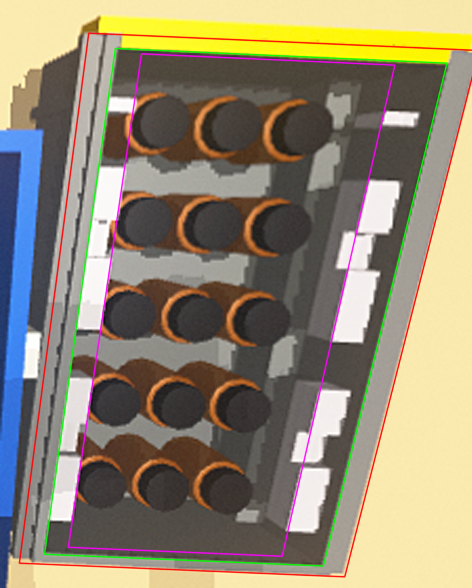

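Run:
```python
from h import *
v=np.load("w2.npy"); C=cam("wrist",dict(eef_pos=v[:3],tcp_rot=v[3:]))
R=Ro.from_euler('xyz',v[3:]).as_matrix()
L=lambda P:[(v[:3]+R@np.array(q)) for q in P]
# tray in tool: underside at tool y=+74.4 ; bar top at y=-30.6, rim y=24.4
print("bar",proj(C,L([(-74,-30.6,-8),(-74,-30.6,8)])).round(1),"rim",proj(C,L([(-78,24.4,-48),(-78,24.4,48)])).round(1))
a=-.179; ax=np.array([np.cos(a),np.sin(a)])
for p in((385,180),(400,125),(346,345),(340,385),(345,232),(310,432),(305,465),(75,340),(80,375),(105,165),(120,100)):
    X=ray(C,[np.array(p)/2.1+(415,45)-.5],76)[0,:2]-(509.4,-221.9); print(p,"along",(X@ax).round(1),"lat",(ax[0]*X[1]-ax[1]*X[0]).round(1))
delta(509.4,-222,200,-.18+np.pi)
```

```text
bar [[290.  128.3]
 [347.2 128.3]] rim [[202.7 119.4]
 [434.3 119.6]]
(385, 180) along 63.9 lat -58.2
(400, 125) along 85.5 lat -59.0
(346, 345) along -5.9 lat -58.1
(340, 385) along -24.0 lat -59.6
(345, 232) along 42.2 lat -46.5
(310, 432) along -46.4 lat -51.1
(305, 465) along -62.2 lat -52.2
(75, 340) along -8.9 lat 61.3
(80, 375) along -24.5 lat 56.9
(105, 165) along 64.9 lat 59.1
(120, 100) along 90.3 lat 56.8
t 9.1 tcp [520.  -37.8 284.3] rpy [-1.572  0.005  3.006] F [ 0.3  0.6 -3. ] open 0.173
delta cm in current tool [-1.4   8.41 18.41] in target tool [-2.26  8.43 18.31] rotvec deg [ 0.09  2.55 -0.31]
```

Run:
```python
from h import *
v=np.load("w2.npy"); C=cam("wrist",dict(eef_pos=v[:3],tcp_rot=v[3:]))
R=Ro.from_euler('xyz',v[3:]).as_matrix()
P=[(x,62.4,sg*62.5) for x in(-31,-19) for sg in(-1,1)]+[(74,-30.6,0),(78,24.4,0),(-78,74.4,0)]
print(proj(C,[(v[:3]+R@np.array(q)) for q in P]).round(1))
im=cv2.imread("pics/w2.png").astype(int)
for c in (207,210,431): print(c,[(i,im[i,c].min()) for i in range(196,232,2)])
print("col240",[(i,tuple(im[i,240])) for i in range(100,124,2)])
print("col292",[(i,tuple(im[i,291])) for i in range(385,430,3)])
v=np.load("w1.npy");im=cv2.imread("pics/w1.png").astype(int)
print("w1 col300",[(i,tuple(im[i,300])) for i in range(114,130)],[(i,tuple(im[i,300])) for i in range(296,314)])
```

```text
[[203.6 212.5]
 [433.3 212.6]
 [205.4 233.8]
 [431.4 234. ]
 [318.3 528.1]
 [318.3 430. ]
 [318.5 122.6]]
207 [(196, np.int64(172)), (198, np.int64(180)), (200, np.int64(177)), (202, np.int64(113)), (204, np.int64(255)), (206, np.int64(252)), (208, np.int64(252)), (210, np.int64(252)), (212, np.int64(252)), (214, np.int64(252)), (216, np.int64(251)), (218, np.int64(252)), (220, np.int64(252)), (222, np.int64(252)), (224, np.int64(254)), (226, np.int64(175)), (228, np.int64(180)), (230, np.int64(179))]
210 [(196, np.int64(72)), (198, np.int64(67)), (200, np.int64(74)), (202, np.int64(75)), (204, np.int64(130)), (206, np.int64(180)), (208, np.int64(188)), (210, np.int64(238)), (212, np.int64(252)), (214, np.int64(252)), (216, np.int64(252)), (218, np.int64(251)), (220, np.int64(251)), (222, np.int64(252)), (224, np.int64(253)), (226, np.int64(173)), (228, np.int64(177)), (230, np.int64(178))]
431 [(196, np.int64(64)), (198, np.int64(67)), (200, np.int64(66)), (202, np.int64(116)), (204, np.int64(255)), (206, np.int64(252)), (208, np.int64(252)), (210, np.int64(252)), (212, np.int64(239
[... 2700 characters left out ...]
int64(41), np.int64(34))), (301, (np.int64(77), np.int64(44), np.int64(30))), (302, (np.int64(160), np.int64(92), np.int64(68))), (303, (np.int64(72), np.int64(178), np.int64(182))), (304, (np.int64(34), np.int64(195), np.int64(219))), (305, (np.int64(90), np.int64(203), np.int64(212))), (306, (np.int64(34), np.int64(196), np.int64(217))), (307, (np.int64(32), np.int64(195), np.int64(216))), (308, (np.int64(46), np.int64(73), np.int64(78))), (309, (np.int64(41), np.int64(41), np.int64(41))), (310, (np.int64(43), np.int64(50), np.int64(49))), (311, (np.int64(41), np.int64(46), np.int64(50))), (312, (np.int64(45), np.int64(48), np.int64(53))), (313, (np.int64(43), np.int64(50), np.int64(53)))]
```

The bar, rim and lugs agree that the tray is level. It sits about 0–5 mm along tool −x from the TCP. The rail gaps put the rail middle near +10 mm. I'll go above the tote now.

>>> apply_moves(
  plan="-0.5 0 2.5 0 2.5 -0.3 1;-0.2 0 3 0 0 0 1;-0.2 0 3 0 0 0 1;-0.2 0 3 0 0 0 1;-0.2 0 3 0 0 0 1;-0.2 0 2 0 0 0 1;0 0 0.5 0 0 0 1;0 0 0 0 0 0 1;0 0 0 0 0 0 1",
)

```text
clock: 10.0
eef_pos: [510.2, -200.1, 283.8]
tcp_rot: [-1.577, 0.0, 2.985]
contact_force: [0.7, 0.6, -4.1]
opening: 0.175
```

```bash
python3 -c "
from h import *
delta(506.5,-221.5,200,-.18+np.pi)"
```

```text
t 10.0 tcp [ 510.2 -200.1  283.8] rpy [-1.577  0.     2.985] F [ 0.7  0.6 -4.1] open 0.175
delta cm in current tool [0.03 8.37 2.22] in target tool [-0.02  8.38  2.17] rotvec deg [ 0.36  1.32 -0.  ]
```

>>> apply_moves(
  plan="0 1 1.5 0.3 1.3 0 1;0 1.5 0.7 0 0 0 1;0 1.5 0 0 0 0 1;0 1.5 0 0 0 0 1;0 1 0 0 0 0 1;0 0.7 0 0 0 0 1;0 0 0 0 0 0 1",
)

```text
clock: 10.7
eef_pos: [507.2, -219.1, 207.1]
tcp_rot: [-1.571, -0.0, 2.965]
contact_force: [-0.4, 0.1, -3.3]
opening: 0.174
```

```bash
python3 -c "
from h import *
delta(506.5,-221.5,180,-.18+np.pi)"
```

```text
t 10.7 tcp [ 507.2 -219.1  207.1] rpy [-1.571 -0.     2.965] F [-0.4  0.1 -3.3] open 0.174
delta cm in current tool [0.03 2.71 0.25] in target tool [0.03 2.71 0.25] rotvec deg [0.02 0.2  0.  ]
```

>>> apply_moves(
  plan="0 1 0.25 0 0.2 0 1;0 1 0 0 0 0 1;0 0.8 0 0 0 0 1;0 0 0 0 0 0 1;0 0 0 0 0 0 1",
)

```text
clock: 11.2
eef_pos: [507.6, -222.1, 177.6]
tcp_rot: [-1.571, 0.002, 2.961]
contact_force: [0.6, 0.4, -4.1]
opening: 0.171
```

Run:
```python
from h import *
delta(506.5,-221.5,160,-.18+np.pi)
s=r.sense(); im=r.grab_frame("wrist"); cv2.imwrite("pics/w3.png",im)
C=cam("wrist",s); np.save("w3.npy",np.r_[s["eef_pos"],s["tcp_rot"]])
print("pred outer",proj(C,box((509.4,-222,-.18),226,152,85)).round())
print("pred inner",proj(C,box((509.4,-222,-.18),216,130,85)).round())
```

```text
t 11.2 tcp [ 507.6 -222.1  177.6] rpy [-1.571e+00  2.000e-03  2.961e+00] F [ 0.6  0.4 -4.1] open 0.171
delta cm in current tool [ 0.12  1.76 -0.04] in target tool [ 0.12  1.76 -0.03] rotvec deg [-0.01 -0.01 -0.1 ]
pred outer [[182.  54.]
 [454.  55.]
 [423. 398.]
 [213. 398.]]
pred inner [[202.  64.]
 [433.  64.]
 [408. 392.]
 [227. 392.]]
```

View pics/w3.png

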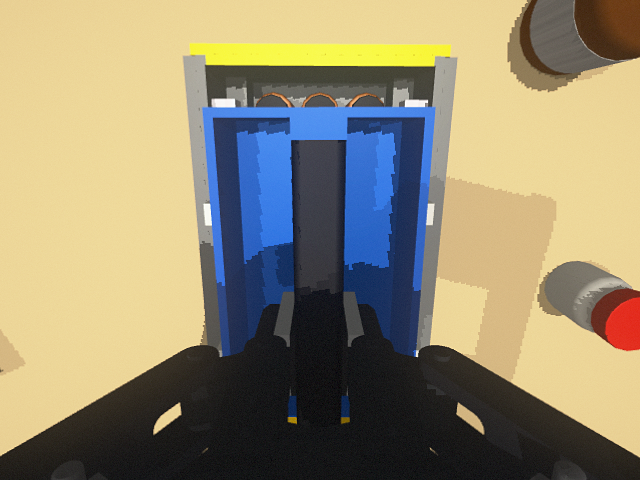

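The wrist view shows the tote rim corners at (183,57) and (457,57) and the tray at cols 204–435, all centred on col 320. It's aligned, so I'll lower.

>>> apply_moves(
  plan="0.1 0.4 0 0 0 0 1;0.05 0.4 0 0 0 0 1;0.05 0.4 0 0 0 0 1;0 0.4 0 0 0 0 1;0 0.3 0 0 0 0 1;0 0 0 0 0 0 1",
)

```text
clock: 11.85
eef_pos: [505.9, -221.8, 157.8]
tcp_rot: [-1.57, 0.003, 2.961]
contact_force: [-0.5, 0.8, -3.1]
opening: 0.176
```

```bash
python3 -c "
from h import *
delta(506.5,-221.8,150.4,-.18+np.pi)"
```

```text
t 11.8 tcp [ 505.9 -221.8  157.8] rpy [-1.57   0.003  2.961] F [-0.5  0.8 -3.1] open 0.176
delta cm in current tool [-0.06  0.74 -0.02] in target tool [-0.06  0.74 -0.02] rotvec deg [-0.03 -0.01 -0.18]
```

>>> apply_moves(
  plan="-0.05 0.2 0 0 0 -0.2 1;0 0.15 0 0 0 0 1;0 0.1 0 0 0 0 1;0 0 0 0 0 0 1;0 0 0 0 0 0 1",
)

```text
clock: 12.35
eef_pos: [506.7, -222.0, 153.1]
tcp_rot: [-1.57, -0.0, 2.961]
contact_force: [0.9, 0.1, -4.7]
opening: 0.174
```

```bash
python3 -c "
from h import *
delta(506.5,-221.8,150.4,-.18+np.pi)
print(r.sense()['wrist_torque'])"
```

```text
t 12.3 tcp [ 506.7 -222.   153.1] rpy [-1.57  -0.     2.961] F [ 0.9  0.1 -4.7] open 0.174
delta cm in current tool [ 0.02  0.27 -0.02] in target tool [ 0.02  0.27 -0.02] rotvec deg [-0.04 -0.01  0.02]
[0.03653753 0.01056076 0.00516545]
```

>>> apply_moves(
  plan="0 0.1 0 0 0 0 1;0 0.1 0 0 0 0 1;0 0 0 0 0 0 1",
)

```text
clock: 12.65
eef_pos: [506.8, -222.1, 151.2]
tcp_rot: [-1.57, 0.0, 2.961]
contact_force: [-0.6, 0.0, -3.8]
opening: 0.173
```

>>> apply_moves(
  plan="0 0.08 0 0 0 0 1;0 0 0 0 0 0 1",
)

```text
clock: 12.85
eef_pos: [507.0, -222.2, 150.5]
tcp_rot: [-1.57, 0.0, 2.961]
contact_force: [0.0, -0.5, -3.1]
opening: 0.169
```

>>> apply_moves(
  plan="0 0.05 0 0 0 0 1;0 0 0 0 0 0 1",
)

```text
clock: 13.05
eef_pos: [507.0, -222.2, 150.4]
tcp_rot: [-1.57, 0.001, 2.961]
contact_force: [0.5, 0.4, -2.8]
opening: 0.174
```

>>> apply_moves(
  plan="0 0.05 0 0 0 0 1;0 0 0 0 0 0 1",
)

```text
clock: 13.25
eef_pos: [507.1, -222.3, 150.4]
tcp_rot: [-1.57, 0.001, 2.961]
contact_force: [-0.6, 0.8, -1.3]
opening: 0.175
```

Contact came at TCP z=150.4, which matches the rail-top height. The support force is about 2 N. Now I'll slide with a light down bias.

>>> apply_moves(
  plan="-0.1 0.06 0 0 0 0 1;-0.1 0.06 0 0 0 0 1;-0.1 0.06 0 0 0 0 1",
)

```text
clock: 13.55
eef_pos: [507.9, -222.5, 150.4]
tcp_rot: [-1.57, -0.004, 2.962]
contact_force: [-7.0, 1.2, 11.5]
opening: 0.174
```

>>> apply_moves(
  plan="-0.1 0.06 0 0 0 0 1;-0.1 0.06 0 0 0 0 1;-0.1 0.06 0 0 0 0 1",
)

```text
clock: 13.85
eef_pos: [508.2, -222.5, 150.6]
tcp_rot: [-1.57, -0.009, 2.962]
contact_force: [-6.3, 1.7, 10.5]
opening: 0.177
```

Support has risen to about 15 N, which is more than I want. I'll ease off and level the tray.

>>> apply_moves(
  plan="0 -0.05 0 0 0 0.3 1;0 0 0 0 0 0.2 1",
)

```text
clock: 14.05
eef_pos: [508.3, -222.5, 150.9]
tcp_rot: [-1.57, 0.0, 2.962]
contact_force: [0.8, -0.7, -4.1]
opening: 0.171
```

```bash
python3 -c "
from h import *
delta(506.5,-221.8,150.4,-.18+np.pi)
print(r.sense()['wrist_torque'])"
```

```text
t 14.1 tcp [ 508.3 -222.5  150.9] rpy [-1.57   0.     2.962] F [ 0.8 -0.7 -4.1] open 0.171
delta cm in current tool [ 0.19  0.05 -0.04] in target tool [ 0.19  0.05 -0.04] rotvec deg [-0.04  0.01 -0.01]
[-0.00330966 -0.08182535  0.0366242 ]
```

>>> apply_moves(
  plan="0 0.05 0 0 0 0 1;0 0.03 0 0 0 0 1",
)

```text
clock: 14.25
eef_pos: [508.5, -222.7, 150.3]
tcp_rot: [-1.57, 0.001, 2.962]
contact_force: [-3.2, 2.1, 6.9]
opening: 0.177
```

>>> apply_moves(
  plan="-0.15 0.02 0 0 0 0 1;-0.15 0.01 0 0 0 0 1",
)

```text
clock: 14.45
eef_pos: [510.9, -223.1, 150.3]
tcp_rot: [-1.57, -0.0, 2.962]
contact_force: [-2.2, -0.3, 0.2]
opening: 0.176
```

>>> apply_moves(
  plan="-0.15 0.01 -0.03 0 0 0 1;-0.1 0.02 -0.02 0 0 0 1",
)

```text
clock: 14.65
eef_pos: [513.8, -223.0, 149.5]
tcp_rot: [-1.57, -0.0, 2.962]
contact_force: [-0.6, 0.1, -4.3]
opening: 0.178
```

>>> apply_moves(
  plan="-0.1 0.02 0 0 0 0 1;-0.1 0.02 0 0 0 0 1",
)

```text
clock: 14.85
eef_pos: [515.8, -223.2, 148.3]
tcp_rot: [-1.57, -0.001, 2.962]
contact_force: [-1.4, 1.0, -3.1]
opening: 0.173
```

The tray is below the rail tops (148.3) with no support, so it has found the pockets. I'll lower straight down.

>>> apply_moves(
  plan="0 0.1 0 0 0 0 1;0 0.1 0 0 0 0 1",
)

```text
clock: 15.05
eef_pos: [515.5, -223.0, 145.7]
tcp_rot: [-1.571, -0.002, 2.962]
contact_force: [0.2, -0.1, -4.1]
opening: 0.172
```

>>> apply_moves(
  plan="0 0.1 0 0 0 0 1;0 0.1 0 0 0 0 1",
)

```text
clock: 15.25
eef_pos: [515.5, -223.0, 143.4]
tcp_rot: [-1.571, -0.002, 2.962]
contact_force: [0.1, 0.2, -4.6]
opening: 0.174
```

>>> apply_moves(
  plan="0 0.06 0 0 0 0 1;0 0 0 0 0 0 1",
)

```text
clock: 15.45
eef_pos: [515.5, -223.0, 142.6]
tcp_rot: [-1.571, -0.002, 2.962]
contact_force: [-0.2, 0.2, -3.9]
opening: 0.173
```

>>> apply_moves(
  plan="0 0.04 0 0 0 0 1;0 0 0 0 0 0 1",
)

```text
clock: 15.65
eef_pos: [515.5, -223.1, 142.5]
tcp_rot: [-1.571, -0.002, 2.962]
contact_force: [-0.9, -0.2, -3.3]
opening: 0.171
```

>>> apply_moves(
  plan="0 0.03 0 0 0 0 1;0 0 0 0 0 0 1",
)

```text
clock: 15.85
eef_pos: [515.5, -223.2, 142.5]
tcp_rot: [-1.571, -0.002, 2.962]
contact_force: [-0.8, -1.0, -3.7]
opening: 0.171
```

>>> apply_moves(
  plan="0 0.03 0 0 0 0 1;0 0 0 0 0 0 1",
)

```text
clock: 16.05
eef_pos: [515.5, -223.2, 142.4]
tcp_rot: [-1.571, -0.002, 2.962]
contact_force: [-1.3, -0.2, -2.2]
opening: 0.175
```

The tray touched the pocket floor at 142.4, which is the nominal home height. I'll release gently and retreat.

>>> apply_moves(
  plan="0 0.03 0 0 0 0 1;0 0 0 0 0 0 0.75;0 0 0 0 0 0 0.6;0 0 0 0 0 0 0.4;0 0 0 0 0 0 0.2;0 0 0 0 0 0 0;0 0 0 0 0 0 0",
)

```text
clock: 16.75
eef_pos: [517.5, -223.9, 143.2]
tcp_rot: [-1.57, 0.003, 2.962]
contact_force: [-0.2, -0.6, -0.3]
opening: 0.999
```

>>> apply_moves(
  plan="0 -0.5 0 0 0 0 0;0 -1 0 0 0 0 0;0 -1.5 0 0 0 0 0;0 -2 0 0 0 0 0;0 -3 0 0 0 0 0;0 -3 0 0 0 0 0;0 -3 0 0 0 0 0;0 0 0 0 0 0 0;0 0 0 0 0 0 0",
)

```text
clock: 17.65
eef_pos: [516.9, -223.6, 294.2]
tcp_rot: [-1.569, 0.005, 2.962]
contact_force: [-0.7, 0.7, -0.3]
opening: 1.002
```

Run:
```python
from h import *
s=r.sense(); im=r.grab_frame("wrist"); sc=r.grab_frame("scene"); print(s["clock"],s["eef_pos"].round(1),s["contact_force"].round(1),s["opening"].round(2))
C=cam("wrist",s)
a=-.18; c=np.array([509.4,-222])
for k in (7,10,13): print(k,proj(C,box((*(c+k*np.array([np.cos(a),np.sin(a)])),a+np.pi),156,96,118)).round().tolist())
o=np.hstack([im[:,120:520],cv2.resize(sc[120:300,150:300],(400,480))]);cv2.imwrite("pics/f.png",o)
```

```text
Traceback (most recent call last):
AttributeError: 'float' object has no attribute 'round'
```

Run:
```python
from h import *
s=r.sense(); im=r.grab_frame("wrist"); sc=r.grab_frame("scene"); print(s["clock"],s["eef_pos"].round(1),s["contact_force"].round(1))
C=cam("wrist",s)
a=-.18; c=np.array([509.4,-222])
for z in (118,126): print(z,proj(C,box((*(c+10*np.array([np.cos(a),np.sin(a)])),a+np.pi),156,96,z)).round().tolist())
o=np.hstack([im[:,120:520],cv2.resize(sc[120:300,150:300],(400,480))]);cv2.imwrite("pics/f.png",o)
```

```text
17.75 [ 516.9 -223.5  293.5] [0.1 0.3 0. ]
118 [[371.0, 304.0], [265.0, 304.0], [258.0, 124.0], [379.0, 124.0]]
126 [[372.0, 308.0], [264.0, 308.0], [256.0, 123.0], [380.0, 123.0]]
```

View pics/f.png

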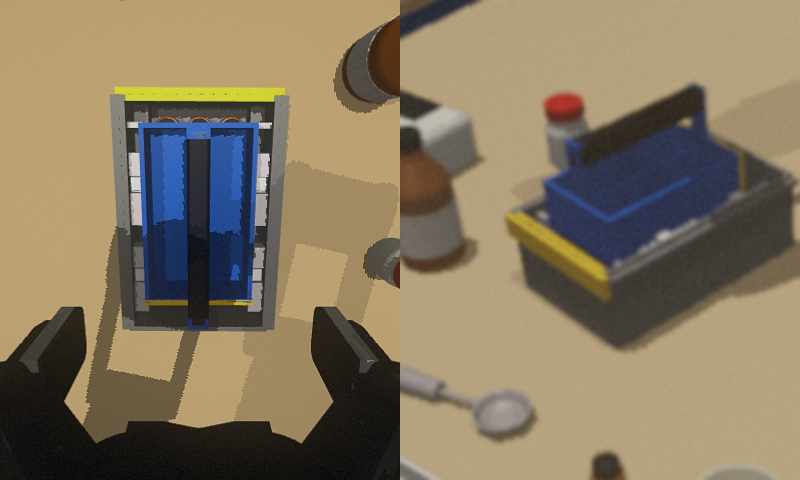

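The tray matches the predicted home pose. Its rim spans rows 124–304 and cols 258–379, which fits a rim height of 118 mm, and it is level with its yellow end over the plain end. Handing in.

```bash
python3 -c "
from rig import r
print(r.sense()['contact_force'].round(1)); print(r.sign_off())"
```

```text
[ 0.   0.3 -0.2]
the job is handed in; nothing more can be done
None
```

The tray is stacked on the loaded tote, turned half round, with its yellow end over the plain end. I let go of it and handed the job in at about 18 s on the clock.

- **Order followed:** I rested the tray lightly on the rail tops near the tote's middle; contact came at the expected height. I then slid it towards the yellow end. It dropped in with the rails' middle about 10 mm from the tote's middle, where I had estimated it from the picture.
- **Seating:** The lugs met the pocket floor at TCP z of 142.4 mm, 8 mm below the rail-top contact, which is the nominal home height. After release, the wrist view matched the predicted home pose, and the tray looked level in both views. The gripper was clear, with about 0 N on the wrist.

**What did not go cleanly:**
- **Press force:** Early in the slide the downward press briefly reached about 15 N, over the 10 N guide but well under 35 N. I eased off, levelled the tray and carried on at a few newtons, with one more reading of about 10 N on setting it back down.
- **Tray position in the grip:** Two wrist views disagreed by about 4–5 mm on where the tray sat lengthwise in the gripper. I allowed for it and did not find the cause.
- **Empty tote:** I did not check its position afterwards. The forces during the grasp and the readings during the lift showed no push on it.

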